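Pop the tea tin and catch it with the other finger

ROBOT

A 7-joint arm with a two-finger parallel gripper is mounted at the origin on the work surface. World frame = base frame: x ahead of the robot, y to its left, z up, the work surface at z = 0. Lengths are in m, angles in rad, forces in N, time in s.
With the tool pointing down it reaches from about 0.4 to 0.925 m from the base axis. Payload 5.6 kg.
Tool frame: the origin (TCP) lies on the mounting face of the last link; the fingertips stand 173 mm ahead of it and the grasp point (between the pads) lies ahead of it (robot.grip_point_offset is the z of the grasp point in the tool frame, in m); z points along the fingers, y is the line along which they close (so a half turn about z gives the same grasp; the last joint's range is limited). The gripper opens to 85 mm and grips with 20 to 120 N. Pads are 22 mm wide; open, the fingers measure 114 mm over their backs; the gripper's body (76 mm by 85 mm) begins 54 mm behind the grasp point. The pads swing forward as they close: fully open they stand 13 mm farther back than shut.
Start: joints at [-1.337, 0.468, -0.012, 1.603, 0.006, 1.071, -0.056], TCP at [0.178, 0.625, 0.405] pointing down, gripper open.
Joint ranges: [-2.53, 2.53], [-0.31, 2.02], [-1.57, 1.55], [0.28, 2.44], [-1.29, 4.43], [0.15, 1.84], [-2.92, 2.92]. Speed limits (rad/s): [2.57, 2.57, 3.14, 3.14, 3.14, 3.14, 3.14].

INTERFACE

Orientations are given as [roll, pitch, yaw] about the fixed x, y, z axes, in that order (R = Rz(yaw) Ry(pitch) Rx(roll)).
In Python, from workcell import robot gives the robot as it stands.
- The arm moves only by the shell command python3 -m inch 'ROWS' [FORCE]. ROWS is JSON, a list of rows, each a list of 7 numbers: the turn, a rotation vector about the tool's x, y, z as a fraction of full scale, then the shift along the tool's x, y, z as a fraction of full scale, then the closure in counts, from 0 (fully open) to 255 (shut). In form: [[rx, ry, rz, dx, dy, dz, fingers], ...]. A call has 1 to 8 rows; each row is the pose to reach, as a shift and turn from the pose commanded when the call began, along the tool's axes at that moment; what a row does not reach only later rows make up. Full scale, the value 1, is 120 mm for a shift and 90 degrees for a turn. A row lasts 1/8 s, in which the tool goes at most 62.5 mm and 10.7 degrees, less where a joint would pass 70% of its speed; a pose out of reach is approached as far as the arm can. A call with a number of a shift or a turn outside -1 to 1 is refused whole. A call with a gripper value outside its range is refused whole. The fingers move at their own pace and stop on an object; FORCE is the grip in N (left out, the last holds). Time passes only in rows, so rows that repeat a pose let the fingers close. It gives the time, the measured TCP pose, the force, the opening and the grip force at its end, in the units of the state.
- robot.state(): the state, without advancing time (a new reading comes with each control period).
- robot.snapshot(name): name is "side" or "top"; returns a dict with "frame" (480x640x3 uint8, red, green, blue), "range_z" (480x640 float32, m along the optical axis (not along the pixel's ray), 0 where there is no reading), "K" (3x3 intrinsics, pixels), "distortion" ([k1, k2, p1, p2, k3] as OpenCV has them; the pictures are not rectified), "T" (4x4, takes a point from camera to world coordinates). Camera axes: x right, y down, z forward; pixel columns grow to the right and rows downward; lengths in m; the calibration is good to about 2 mm. A picture is of the moment at which its call begins.
- robot.finish_job(): hands the job in; it is judged then, once.
Trained networks look in a picture, given as the dict that the camera call returned (one of the last four; its "shot" number tells which), for a name from the list of things; names that differ only in an ending like _2 or _b are one class to them, and where a whole thing is asked for, a point or a joint stands for the part that bears it (a point fixed in the world has none). Each returns a list of dicts, best first, with "p" (0 to 1); they miss things now and then, are a little off and sometimes report something else, mostly with a low value. They report only what shows in the picture. A call takes as long as a camera call.
- robot.find_in(picture, query): "rect" ([left, top, right, bottom] in pixels, round what is visible of it).
- robot.outline_of(picture, query): "region" (480x640 bool, what is visible of it) and "rect" ([left, top, right, bottom] in pixels, round what is visible of it).
The state is a dict: "time_s": time; "qpos": joint angles; "joint_vel": joint speeds; "effort": joint torques, N m; "eef_pos": TCP position; "orientation": TCP orientation; "wrist_force": force on the tool from outside, world axes, zero at the start; "moment": the same for the moment, N m; "gripper_width": finger opening in m; "grasp_force": force on a finger pad.
Only numpy, scipy, OpenCV 4.12 (cv2) and the standard library are available. Lean on these libraries where they do the work, as an engineer would, in place of code of your own. Each camera call takes 0.05 s, during which the arm holds its last target. There are 200 camera calls.

TASK

Press the red button of the wooden tea box with one fingertip, with the other finger waiting in front of the blue tin, so that when the spring shoots the tin out along its runway that finger stops it between 1 and 4 cm out, before it slides away. Finish while still holding the tin there: the finger stays against its front and the spring keeps pushing it; the program ends in that pose. Nothing is gripped or lifted: the tin stays flat on its runway, the box's lid stays shut, and everything else on the shelf is left alone.

Things in the scene. Friction and masses are not known exactly. Their poses are not given: they have to be found in the camera images.
- box: wooden tea box, fixed, 185 (x) x 68 (y) x 61 mm high, plus a button block at its side. Origin on the shelf surface, z up; its front faces its own -x, the way the tin shoots out. Housing with lid: x -38 to +53, y -34 to +34, up to z 61 mm. Button block: x -107 to -63, y -72 to -34, top z 18 mm
- runway_mid (a point): point on the floor of the open steel runway in front of the housing, level with the button: box frame x -85, y 0, z 16 mm. Runway: x -125 to -38, y -26 to +26 mm, between low rails with tops at z 21 mm. A steel catch at x -57 to -51, y -12 to +12 stands 6 mm above its floor, holds the tin and sinks with the button
- button (a joint): how far the red button is pressed, m: 0 up, 0.010 fully down (hard stop). The catch lets the tin go at about 0.005 to 0.007. Pressing takes 2 N at first and 5 N at the bottom, plus up to about 3 N of rubbing at the catch; it springs back when let go
- button_top (a point): centre of the top of the round red button, 26 mm across: box frame x -85, y -52, z 32 mm when up, 22 mm when fully pressed. A second finger tip level with the pressing one, 52 mm from it towards the box's +y, stands mid-runway in the tin's way, 6 mm above its floor at the bottom of the stroke
- tin: blue tea tin, loose, 50 (x) x 48 (y) x 34 mm high, 60 to 130 g, axes parallel to the box's. Origin: centre of its underside, at the start x -25, y 0, z 16 mm in the box's frame; travel out is measured from there. A plunger behind it pushes to -x with 3 N, falling to 2 N at its full stroke of 50 mm; let go, it is gone in about 0.1 s. Stopped by a finger it presses on it with 1 to 3 N
- tin_front (a point): centre of the tin's front face, 17 mm above its underside; at the start at x -50 mm in the box's frame, 12 mm proud of the housing
- lid (a joint): angle of the box's hinged flap lid, rad, 0 shut; it is hinged at the rear and stays shut by its weight; leave it
- vase: green glass vase, 84 mm wide, 150 mm high, bystander; origin at the centre of its underside
- funnel: orange silicone funnel standing mouth down, 96 mm wide, 95 mm high, bystander; origin at the centre of its underside
- strainer: steel tea strainer, bowl 72 mm wide and 32 mm high with a thin handle reaching 115 mm to its own -x, bystander; origin under the bowl's centre
- jug: grey plastic measuring jug standing upside down, 112 mm wide, 130 mm high, handle to its own +y, bystander; origin at the centre of its underside
- mug: white mug, 80 mm wide, 90 mm high, handle to its own +y, bystander; origin at the centre of its underside
- spare_tin: green tin of the same size as the blue one, bystander; origin at the centre of its underside

How it is judged:
By the outcome, as a careful person would: the job done as asked, in the order asked, and still so for the second after the job is handed in, while the arm keeps its last pose, push and grip.
It also fails if it takes over 30 s, if anything falls off the work surface, if the arm or the gripper's body presses on something with over 40 N, if the wrist force passes 120 N, or if a joint passes its speed limit or range.

## Working session

There is one attempt and no reset: what is moved stays moved. The work goes in short steps, Python scripts to look and compute and a shell command to move; the robot and the scene stay as the last step left them, time stands still between calls to the robot, and variables do not carry over. Pictures are saved under pics/ and viewed, at most 10 in all, crops included, and the job is handed in when it is done.

```bash
mkdir -p pics; ls
cat > h.py <<'E'
from workcell import robot
import numpy as np, cv2
def cloud(p):
    K=np.array(p["K"]);d=np.array(p["distortion"]);T=np.array(p["T"])
    v,u=np.mgrid[0:480,0:640]
    n=cv2.undistortPoints(np.stack([u,v],-1).reshape(-1,1,2).astype(np.float64),K,d).reshape(480,640,2)
    z=p["range_z"].astype(float)
    c=np.dstack([n*z[...,None],z])
    w=c@T[:3,:3].T+T[:3,3]
    w[z==0]=np.nan
    return w
def save(p,name,crop=None,s=1):
    f=p["frame"]
    if crop: l,t,r,b=crop; f=f[t:b,l:r]
    cv2.imwrite("pics/"+name,cv2.cvtColor(cv2.resize(f,None,fx=s,fy=s,interpolation=cv2.INTER_CUBIC),cv2.COLOR_RGB2BGR))
E
python3 - <<'E'
from h import *
np.set_printoptions(precision=4,suppress=True)
print(robot.state(), robot.grip_point_offset)
for c in ("top","side"):
    p=robot.snapshot(c); w=cloud(p); save(p,c+"0.png")
    np.savez(c+"0.npz",w=w,f=p["frame"])
    print(c,np.array(p["T"]))
    for q in ["box","button","tin","vase","funnel","strainer","jug","mug","spare_tin"]:
        for o in robot.outline_of(p,q)[:2]:
            m=o["region"]; print(q,round(o["p"],2),o["rect"],np.nanmedian(w[m],axis=0),np.nanpercentile(w[m],[2,98],axis=0).round(3).tolist())
            np.save(f"{c}_{q}.npy",m) if o is not None else 0
E
```

```text
pics
{'time_s': 0.0, 'qpos': array([-1.337 ,  0.4684, -0.0116,  1.6037,  0.006 ,  1.0714, -0.0563]), 'joint_vel': array([ 0.0001, -0.0002,  0.0013, -0.0021, -0.0002,  0.0016, -0.0027]), 'effort': array([  0.0011, -53.2386,   0.0222, -25.1304,   0.0114,   0.0078,
        -0.    ]), 'eef_pos': array([0.1776, 0.625 , 0.4037]), 'orientation': array([-3.1397,  0.0002,  2.8648]), 'wrist_force': array([-0.054 ,  0.2568, -0.372 ]), 'moment': array([ 0.0007, -0.0432, -0.0121]), 'grasp_force': 0.0, 'gripper_width': 0.08536779731083997} 0.1547
top [[-0.0032 -0.9934  0.1143  0.4489]
 [-0.9998  0.0008 -0.0214 -0.0091]
 [ 0.0212 -0.1143 -0.9932  1.1064]
 [ 0.      0.      0.      1.    ]]
box 0.81 [215.5, 179.6, 272.8, 259.6] [0.6068 0.1167 0.0488] [[0.522, 0.064, 0.01], [0.694, 0.191, 0.063]]
button 0.5 [215.4, 201.9, 229.0, 207.5] [0.6437 0.1803 0.0319] [[0.634, 0.169, 0.028], [0.655, 0.19, 0.036]]
tin 0.64 [238.0, 204.5, 257.2, 217.6] [0.6235 0.1143 0.0496] [[0.613, 0.095, 0.04], [0.633, 0.138, 0.054]]
vase 0.97 [123.3, 254.2, 171.2, 288.9] [0.4864 0.3174 0.1001] [[0.453, 0.294, 0.041], [0.523,
[... 1488 characters left out ...]
, 0.149]]
funnel 0.94 [336.8, 365.7, 392.8, 415.8] [ 0.5507 -0.3202  0.0261] [[0.515, -0.352, 0.004], [0.597, -0.272, 0.092]]
funnel 0.17 [422.8, 307.5, 473.6, 373.8] [ 0.7353 -0.2768  0.0496] [[0.694, -0.321, 0.001], [0.769, -0.216, 0.089]]
strainer 0.7 [422.7, 247.9, 458.9, 294.2] [ 0.7989 -0.129   0.0121] [[0.758, -0.169, -0.001], [0.824, -0.101, 0.031]]
jug 0.87 [311.0, 110.8, 351.2, 179.1] [0.6797 0.2901 0.0818] [[0.639, 0.271, -0.001], [0.732, 0.398, 0.128]]
mug 0.96 [423.8, 307.0, 475.9, 375.6] [ 0.7358 -0.2774  0.0497] [[0.694, -0.321, 0.001], [0.769, -0.216, 0.089]]
spare_tin 0.92 [268.2, 462.0, 295.8, 480.0] [ 0.3842 -0.409   0.0325] [[0.359, -0.423, 0.027], [0.407, -0.396, 0.035]]
```

Run:
```python
from h import *
np.set_printoptions(precision=4,suppress=True)
ims=[]
for c,crop in (("top",(190,155,300,285)),("side",(262,165,382,265))):
    d=np.load(c+"0.npz"); w=d["w"]; f=d["f"]
    l,t,r,b=crop; k=cv2.resize(f[t:b,l:r],(390,460) if c=="top" else (400,333),interpolation=cv2.INTER_CUBIC)
    ims.append(cv2.copyMakeBorder(k,0,460-k.shape[0],0,0,cv2.BORDER_CONSTANT))
    near=(w[...,0]>.48)&(w[...,0]<.74)&(w[...,1]>.03)&(w[...,1]<.21)
    top=near&(np.abs(w[...,2]-.061)<.005)
    n,lab,st,_=cv2.connectedComponentsWithStats(top.astype(np.uint8)); i=1+st[1:,4].argmax()
    P=w[lab==i][:,:2]; print(c,"lid",len(P),cv2.minAreaRect((P*1000).astype(np.float32)),np.median(w[lab==i][:,2]))
    hsv=cv2.cvtColor(f,cv2.COLOR_RGB2HSV)
    red=near&((hsv[...,0]<6)|(hsv[...,0]>174))&(hsv[...,1]>150)&(hsv[...,2]>80)&(w[...,2]>.027)
    P=w[red];print("red",len(P),P.mean(0),(P.min(0)+P.max(0))/2,np.ptp(P,axis=0),np.median(P[:,2]))
    bl=near&(hsv[...,0]>95)&(hsv[...,0]<130)&(hsv[...,1]>110)&(w[...,2]>.045)
    P=w[bl];print("blue",len(P),P.mean(0),cv2.minAreaRect((P[:,:2]*1000).astype(np.float32)))
cv2.imwrite("pics/crop0.png",cv2.cvtColor(np.hstack(ims),cv2.COLOR_RGB2BGR))
```

```text
top lid 1296 ((570.3831787109375, 101.97727966308594), (94.7703628540039, 69.96647644042969), 17.581758499145508) 0.06005638113389444
red 94 [0.6438 0.1802 0.0317] [0.6435 0.1804 0.0321] [0.0239 0.0234 0.0096] 0.031818954208752026
blue 88 [0.6226 0.1176 0.0499] ((622.5240478515625, 117.89747619628906), (11.368301391601562, 45.74052429199219), 17.661130905151367)
side lid 849 ((569.7510375976562, 100.52252197265625), (91.24197387695312, 72.24087524414062), 17.18306541442871) 0.058094217611289856
red 58 [0.6422 0.178  0.0297] [0.6423 0.1765 0.0298] [0.0236 0.0231 0.0051] 0.029628006955008557
blue 32 [0.6239 0.1137 0.0475] ((623.7271728515625, 116.16990661621094), (6.326914310455322, 44.61338806152344), 13.54859733581543)
```

View pics/crop0.png

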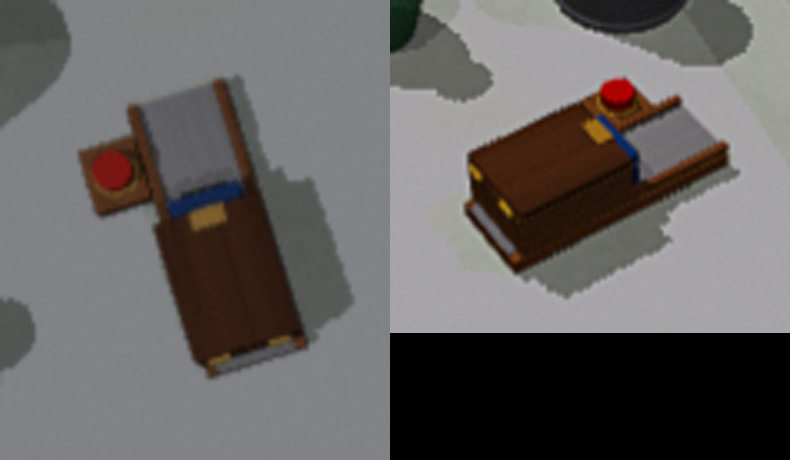

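View pics/top0.png

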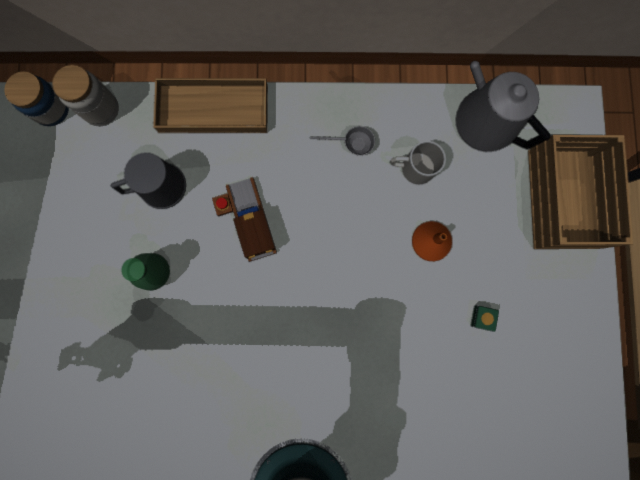

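The crop shows the red button at about (113,170), the blue tin front at about (205,198) and the open runway above it. The full top view has the box at (245,220), the vase at (148,270) and the jug at (155,180). The box yaw is about 197.4°, and the tip midpoint should be at about (0.6507, 0.1537). I'll move at height first.

```bash
python3 -m inch '[[0,0,0,-0.2,-0.11,0,0],[0,0,0,-0.5,-0.28,0,60],[0,0,0,-0.8,-0.44,0,120],[0,0,0,-0.98,-0.54,0,130],[0,0,0,-0.98,-0.54,0,130]]' 20
```

```text
time_s: 1.62
eef_pos: [0.2751, 0.5294, 0.405]
orientation: [3.141, 0.001, 2.86]
wrist_force: [0.1, -0.4, 0.5]
gripper_width: 0.0413
grasp_force: 0.0
```

```bash
for i in 1; do python3 -m inch '[[0,0,0,-0.25,-0.14,0,130],[0,0,0,-0.6,-0.33,0,130],[0,0,0,-0.98,-0.54,0,130]]'; python3 -m inch '[[0,0,0,-0.33,-0.18,0,130],[0,0,0,-0.66,-0.36,0,130],[0,0,0,-0.98,-0.54,0,130]]' ; python3 -m inch '[[0,0,-0.1,-0.33,-0.18,0,137],[0,0,-0.2,-0.66,-0.36,0,137],[0,0,-0.3,-0.98,-0.54,0,137],[0,0,-0.37,-0.98,-0.54,0,137],[0,0,-0.37,-0.98,-0.54,0,137]]'; done
python3 - <<'E'
from h import *
s=robot.state(); print(s)
def delta(goal,yaw):
    from scipy.spatial.transform import Rotation as R
    A=R.from_euler('xyz',s["orientation"]); B=R.from_euler('xyz',[np.pi,0,yaw])
    print("shift",(A.inv().apply(np.array(goal)-s["eef_pos"])/.12).round(3),"turn",((A.inv()*B).as_rotvec()/(np.pi/2)).round(4))
delta([.6507,.1537,.33],np.radians(197.4))
E
```

```text
time_s: 2.0
eef_pos: [0.3679, 0.437, 0.4047]
orientation: [3.141, -0.001, 2.868]
wrist_force: [0.7, 0.2, 0.3]
gripper_width: 0.0418
grasp_force: 0.0
time_s: 2.38
eef_pos: [0.4641, 0.3423, 0.4048]
orientation: [3.141, -0.0, 2.867]
wrist_force: [-0.5, 1.5, 0.3]
gripper_width: 0.0419
grasp_force: 0.0
time_s: 3.0
eef_pos: [0.5592, 0.2485, 0.4045]
orientation: [3.141, -0.0, -2.837]
wrist_force: [0.5, 0.8, 0.3]
gripper_width: 0.0394
grasp_force: 0.0
{'time_s': 3.0, 'qpos': array([-0.51957757,  0.40182072,  0.06123736,  1.70504079, -0.02911563,
        1.03559848,  1.42657938]), 'joint_vel': array([-2.34027772e-02, -6.22980402e-03,  1.82920520e-03,  9.15223443e-03,
       -1.68061222e-03,  6.17328819e-05, -3.49677650e-02]), 'effort': array([ 1.30388182e+00, -4.88752341e+01,  1.52358301e+00, -2.47702628e+01,
        1.22296773e-01, -7.05611572e-03,  3.55519624e-01]), 'eef_pos': array([0.55915286, 0.24847799, 0.40448763]), 'orientation': array([ 3.14050117e+00, -1.81649692e-04, -2.83745510e+00]), 'wrist_force': array([0.49947339, 0.8172926 , 0.34128461]), 'moment': array([0.05627068, 0.0210331 , 0.00644782]), 'grasp_force': 0.0, 'gripper_width': 0.03939201739887229}
shift [-0.491 -0.983  0.62 ] turn [ 0.0007 -0.0001  0.0003]
```

```bash
python3 -m inch '[[0,0,0,-0.16,-0.33,0,142],[0,0,0,-0.33,-0.65,0,142],[0,0,0,-0.49,-0.98,0,142],[0,0,0,-0.49,-0.98,0.3,142],[0,0,0,-0.49,-0.98,0.62,142],[0,0,0,-0.49,-0.98,0.62,142]]';  python3 -m inch '[[0,0,0,0,0,0.25,142],[0,0,0,0,0,0.5,142],[0,0,0,0,0,0.68,142],[0,0,0,0,0,0.68,142]]'
python3 - <<'E'
from h import *
for c in ("top","side"):
    p=robot.snapshot(c); np.savez(c+"1.npz",w=cloud(p),f=p["frame"])
    save(p,c+"1.png",(180,140,320,245) if c=="top" else (270,120,390,210),5)
s=robot.state(); print(s["eef_pos"],s["orientation"],s["gripper_width"])
E
```

```text
time_s: 3.75
eef_pos: [0.6491, 0.1544, 0.327]
orientation: [3.141, -0.007, -2.836]
wrist_force: [-0.3, 0.7, 0.3]
gripper_width: 0.038
grasp_force: 0.0
time_s: 4.25
eef_pos: [0.6503, 0.1534, 0.248]
orientation: [3.141, -0.002, -2.837]
wrist_force: [-0.2, 0.3, -0.2]
gripper_width: 0.0376
grasp_force: 0.0
[0.65119613 0.15320984 0.24994454] [-3.14156604e+00  1.87496670e-03 -2.83714639e+00] 0.037585793288532954
```

View pics/side1.png

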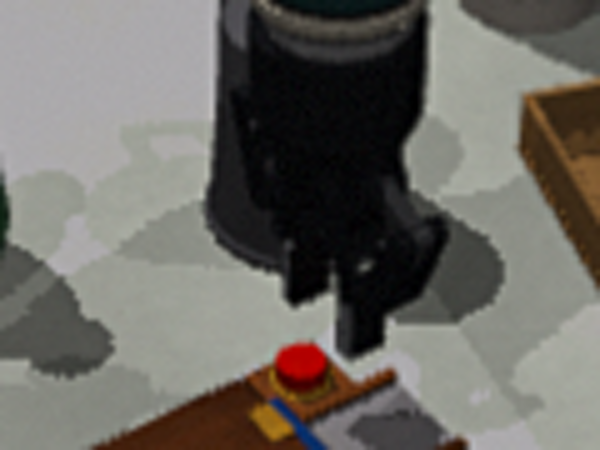

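View pics/top1.png

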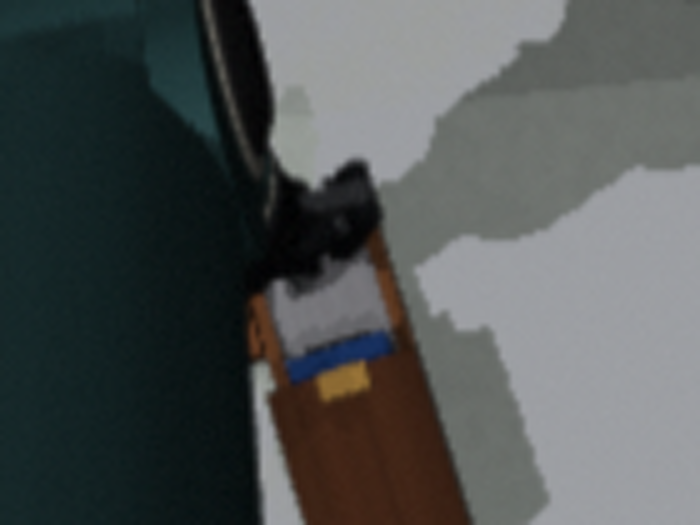

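The side crop shows the two fingertips at about (300,300) and (360,352), still above the button at (302,365) and the runway. I'll measure the tips from the depth.

Run:
```python
from h import *
np.set_printoptions(precision=1,suppress=True)
w=np.load("side1.npz")["w"]; f=np.load("side1.npz")["f"]
m=(f.max(-1)<70)&(np.hypot(w[...,0]-.65,w[...,1]-.154)<.07)&(w[...,2]>.04)&(w[...,2]<.105)
O=np.array([.5773,.1035]);a=np.radians(197.4);Rz=np.array([[np.cos(a),np.sin(a)],[-np.sin(a),np.cos(a)]])
P=w[m]; b=np.c_[(P[:,:2]-O)@Rz.T,P[:,2]]*1000
for name,s in (("btn",b[b[:,1]<-26]),("run",b[b[:,1]>=-26])):
    t=s[s[:,2]<np.percentile(s[:,2],1)+18]
    print(name,len(t),"min",t.min(0),"p2",np.percentile(t,2,0),"p98",np.percentile(t,98,0),"lowest z",np.sort(s[:,2])[:6])
    c=np.histogram(t[:,1],np.arange(-80,30,4)); print(c[0])
s=robot.state(); e=s["eef_pos"]; print("tcp box",Rz@(e[:2]-O)*1000,e[2], s["wrist_force"])
```

```text
btn 22 min [-37.3 -33.8  55.6] p2 [-36.9 -33.6  55.6] p98 [-15.9 -26.2  60.1] lowest z [55.6 55.7 55.7 56.1 56.4 56.4]
[0 0 0 0 0 0 0 0 0 0 0 5 8 9 0 0 0 0 0 0 0 0 0 0 0 0 0]
run 67 min [-49.3 -25.9  41.7] p2 [-47.6 -25.6  43. ] p98 [-15.9  23.6  60.5] lowest z [41.7 42.1 44.7 45.3 46.8 47.3]
[ 0  0  0  0  0  0  0  0  0  0  0  0  0  7 10 11  6  5  3  4  2  3  4  3
  3  5  1]
tcp box [-85.4 -25.3] 0.24994454354279996 [ 0.5 -0.1  0.5]
```

Housing and tin points got in, so I'll restrict it to points in front of the housing.

Run:
```python
from h import *
np.set_printoptions(precision=1,suppress=True)
w=np.load("side1.npz")["w"]; f=np.load("side1.npz")["f"]
O=np.array([.5773,.1035]);a=np.radians(197.4);Rz=np.array([[np.cos(a),np.sin(a)],[-np.sin(a),np.cos(a)]])
b=np.dstack([(w[...,:2]-O)@Rz.T,w[...,2:]])*1000
m=(b[...,0]<-60)&(b[...,0]>-115)&(abs(b[...,1]+26)<60)&(b[...,2]>40)&(b[...,2]<130)&(f.max(-1)<80)
s=b[m]; print(len(s))
for lo in range(60,130,8):
    t=s[(s[:,2]>=lo)&(s[:,2]<lo+8)]
    for n,k in (("btn",t[t[:,1]<-26]),("run",t[t[:,1]>=-26])):
        if len(k): print(lo,n,len(k),"x",k[:,0].min(),k[:,0].max(),"y",k[:,1].min(),k[:,1].max(),"zmin",k[:,2].min())
```

```text
317
76 btn 17 x -94.45772429172433 -72.98460892079525 y -47.67446915778618 -42.97097897240131 zmin 76.15396494309401
76 run 7 x -87.1847276282718 -71.81628818508783 y -4.440815627993415 5.728765310290873 zmin 76.88946495122696
84 btn 27 x -94.70794930319613 -71.98441045187074 y -48.50580299461817 -40.88633442334872 zmin 84.16057622978124
84 run 24 x -88.92729768833992 -71.91839842006083 y -6.700620217751071 8.49627187861243 zmin 84.54504582158606
92 btn 23 x -93.16151321863221 -70.65118144822314 y -51.5502216225307 -42.78126369638466 zmin 92.09068496458129
92 run 27 x -89.66166387916782 -72.03310736912557 y -6.82818562950972 9.33086408731027 zmin 92.04782083061458
100 btn 24 x -90.4505360732138 -71.10465662500728 y -51.134501530339975 -42.81719617261218 zmin 100.22719917001099
100 run 16 x -89.16332809910443 -71.56373570475156 y -1.6812352394733694 9.074589882761602 zmin 100.17805398090074
108 btn 26 x -89.01963370854843 -71.99175154281888 y -68.15483977750776 -41.62783678577822 zmin 108.00215024889582
108 run 11 x -76.83952290548201 -72.29710934780199 y -2.3632994317873077 7.756970716798757 zmin 108.84600712138793
116 btn 32 x -89.16307109959958 -70.34022693535942 y -71.62714995403094 -44.926945708077525 zmin 116.09865562480437
116 run 18 x -90.60173601317045 -70.48583079049214 y -4.857859014646032 25.264719603955637 zmin 116.5434248585121
124 btn 24 x -87.68350359251707 -70.34909541714008 y -79.7922395716515 -43.843405148545294 zmin 124.00250900940424
124 run 41 x -95.17647304277143 -69.51386456994148 y -6.883450441842378 27.090846429550925 zmin 124.20754786996025
```

The tips sit at box y of about -51 and +1. The runway finger's face is at x ≈ -72, which should stop the tin about 22 mm out. Now I'll descend to just above the button.

```bash
python3 -m inch '[[0,0,0,0,0,0.1,142],[0,0,0,0,0,0.2,142],[0,0,0,0,0,0.3,142],[0,0,0,0,0,0.3,142],[0,0,0,0,0,0.3,142]]'; python3 -m inch '[[0,0,0,0,0,0.03,142],[0,0,0,0,0,0.05,142],[0,0,0,0,0,0.05,142]]'
```

```text
time_s: 4.97
eef_pos: [0.6508, 0.1528, 0.2126]
orientation: [3.142, 0.0, -2.837]
wrist_force: [0.4, 0.5, 0.6]
gripper_width: 0.0379
grasp_force: 0.0
time_s: 5.35
eef_pos: [0.6505, 0.1528, 0.2066]
orientation: [3.142, -0.0, -2.837]
wrist_force: [-0.5, -0.5, -0.7]
gripper_width: 0.0377
grasp_force: 0.0
```

```bash
python3 -m inch '[[0,0,0,0,0,0.02,142],[0,0,0,0,0,0.035,142],[0,0,0,0,0,0.035,142]]'; python3 -m inch '[[0,0,0,0,0,0.02,142],[0,0,0,0,0,0.04,142],[0,0,0,0,0,0.06,142],[0,0,0,0,0,0.06,142],[0,0,0,0,0,0.06,142]]'
```

```text
time_s: 5.72
eef_pos: [0.6508, 0.1528, 0.2028]
orientation: [3.142, 0.001, -2.837]
wrist_force: [-0.9, 0.2, 2.7]
gripper_width: 0.0381
grasp_force: 1.3
time_s: 6.35
eef_pos: [0.6511, 0.1529, 0.1956]
orientation: [-3.141, 0.002, -2.837]
wrist_force: [0.2, 0.7, 4.4]
gripper_width: 0.0382
grasp_force: 3.6
```

```bash
python3 -m inch '[[0,0,0,0,0,0.012,142],[0,0,0,0,0,0.02,142],[0,0,0,0,0,0.02,142]]'
python3 - <<'E'
from h import *
np.set_printoptions(precision=4,suppress=True)
s=robot.state(); print(s["eef_pos"],s["wrist_force"],s["moment"])
for c in ("top","side"):
    p=robot.snapshot(c); save(p,c+"2.png",(200,160,300,240) if c=="top" else (280,150,380,230),5 if c=="top" else 5)
f=[cv2.imread(f"pics/{c}2.png") for c in("top","side")]; cv2.imwrite("pics/both2.png",cv2.resize(np.hstack(f),(800,320)))
E
```

```text
time_s: 6.72
eef_pos: [0.6512, 0.1529, 0.1942]
orientation: [3.142, 0.002, -2.837]
wrist_force: [-0.6, -0.1, 10.0]
gripper_width: 0.0376
grasp_force: 6.4
[0.6512 0.1529 0.1942] [-0.6049 -0.1243 10.0051] [0.1175 0.228  0.1489]
```

View pics/both2.png

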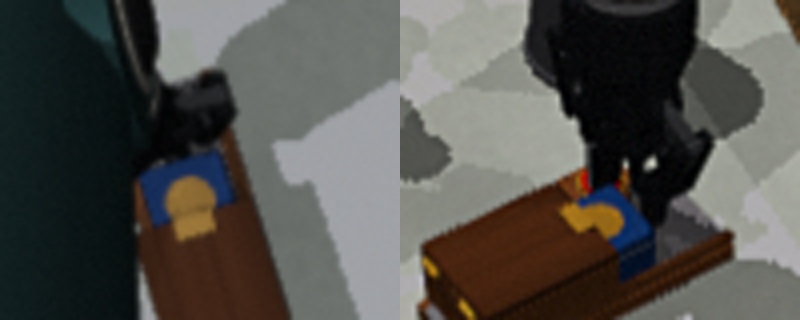

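The tin is out and resting against the runway finger: blue top at about (190,185) in the top view and (620,215) in the side view, with the lid still flat. I'll check how far out it is and whether it's steady.

```bash
python3 -m inch '[[0,0,0,0,0,0,142],[0,0,0,0,0,0,142],[0,0,0,0,0,0,142],[0,0,0,0,0,0,142]]'
python3 - <<'E'
from h import *
np.set_printoptions(precision=1,suppress=True)
O=np.array([.5773,.1035]);a=np.radians(197.4);Rz=np.array([[np.cos(a),np.sin(a)],[-np.sin(a),np.cos(a)]])
for c in ("top","side"):
    p=robot.snapshot(c); w=cloud(p); b=np.dstack([(w[...,:2]-O)@Rz.T,w[...,2:]])*1000
    hsv=cv2.cvtColor(p["frame"],cv2.COLOR_RGB2HSV)
    box=(abs(b[...,1])<40)&(b[...,0]>-125)&(b[...,0]<60)
    m=box&(hsv[...,0]>95)&(hsv[...,0]<130)&(hsv[...,1]>110)&(hsv[...,2]>40)&(b[...,2]>40)
    s=b[m]; print(c,len(s),"front x",np.percentile(s[:,0],[1,3,10]),"y",np.percentile(s[:,1],[2,98]),"z",np.median(s[:,2]))
    l=b[box&(b[...,2]>55)&(b[...,0]>-36)&(b[...,0]<50)]; print("lid z",np.percentile(l[:,2],[5,50,95]))
s=robot.state(); print(s["eef_pos"]*1000,s["wrist_force"],s["time_s"])
E
```

```text
time_s: 7.32
eef_pos: [0.6512, 0.1529, 0.1942]
orientation: [3.142, 0.002, -2.837]
wrist_force: [0.8, -0.2, 11.0]
gripper_width: 0.0378
grasp_force: 6.4
top 178 front x [-73.7 -72.9 -71.2] y [-23.   22.9] z 49.72019214150292
lid z [ 58.1 457.9 532.3]
side 103 front x [-72.6 -71.4 -69.9] y [-21.3  23.9] z 47.12583202645349
lid z [ 57.  420.4 502.8]
[651.2 152.9 194.2] [-0.7 -0.9 11.1] 7.425
```

Tin travel is about 23 mm. The tin is flat and centred, and the pose is steady. The wrist moment about z (0.15 N m) fits a tin push of about 2.9 N on the finger. Handing in.

```bash
python3 -c "
from workcell import robot
print(robot.finish_job())"
```

```text
the job is handed in; nothing more can be done
None
```

The job is handed in: one fingertip is holding the red button down, and the other is holding the blue tin about 23 mm out on its runway, flat, with the spring still pushing it and the lid shut.

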